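Clear the brush, stow the fabric shaver and close the caddy

TASK

The clothes brush has been left lying across the open bay of the wooden garment-care caddy: take it off and lay it down flat in the long steel tray. Then put the fabric shaver back into the open bay, flat on the bay's floor and the same way up as it lies now, and slide the caddy's cover over it until it is fully home. Set both things down rather than dropping them, and leave everything else on the counter standing where it is.

Things in the scene. Friction and masses are not known exactly. Their poses are not given: they have to be found in the camera images.
- caddy: wooden caddy, fixed open box 110 (x) by 360 (y) by 62 mm high, walls 8, floor 6 mm. A wall at y = 0 makes two bays, each 168 long (y), 94 wide (x), 56 mm deep: the -y one is empty and open (the shaver's), the +y one holds pegs and starts covered. The end walls, 70 mm high, stop the cover. Origin: centre of the underside, z up; turned up to 40 degrees either way
- bay (a point): centre of the floor of the shaver's (-y) bay, 6 mm above the counter, axes as the caddy's
- cover (a joint): slide of the flat cover along the caddy's y, m: 0 = fully home over the shaver's bay at the -y end wall, 0.172 = fully open over the pegs; starts 0.148 to 0.172; its value is also the length of the bay left open from that wall. It rides on the rim with 2 N of friction and stays where left. Plate 122 (x) by 171 mm (y), underside 62 and top 70 mm up, edges hanging 14 mm down outside
- cover_grip (a point): middle of the top of the cover's dark grip bar, 96 mm above the counter; axes as the caddy's. The bar stands on the middle of the cover, 64 mm long across the caddy (x), 14 mm wide along the slide (y), 26 mm high
- brush: long clothes brush lying bristles down on the caddy's rim, crosswise over the open bay: 190 mm long (x), 44 wide (y), 36 high; lower 18 mm black bristles (rigid, 166 by 36 mm), upper 18 mm dark wood with round ends. Origin: centre of its underside (bristle tips), z up. 0.10 to 0.21 kg, balanced at the middle
- shaver: fabric shaver, white hand tool 128 mm long, flat underside, lying beside the caddy: round head 54 mm across, 44 high at its +x end (axis at x = 37 mm) with steel mesh on top, and straight handle 30 wide (y), 36 high, from x = -64 to +10 mm. Origin: underside, mid-length, z up. 0.12 to 0.24 kg, balanced within 20 mm of the origin. Fits its bay lengthwise, head at either end
- tray: the long shallow stainless steel tray, fixed, beside the caddy on its left or right: 246 mm (x) by 92 mm (y) outside, rim 18 mm high, walls and floor 4 mm. Origin: centre of the underside, x along its length, z up
- spray: bystander: trigger spray bottle, 68 mm across, 220 mm tall, standing close behind the shaver's bay of the caddy. Origin: centre of the underside
- cup: bystander: small white dosing cup, 52 mm across, 46 mm high, just beyond the shaver's head. Origin: centre of the underside
- scrub: bystander: short scrubbing brush, 118 mm long (x), 52 mm wide, 34 mm high, beyond the far end of the tray. Origin: centre of the underside
- starch: bystander: spray can, 54 mm across, 190 mm tall, at the back. Origin: centre of the underside
- jug: bystander: flat detergent bottle with a handle, about 130 mm (x) by 62 mm (y), 206 mm tall, at one outer side. Origin: centre of the underside
- jar: bystander: glass jar, 84 mm across, 130 mm tall, at the other outer side. Origin: centre of the underside
- tin: bystander: low round tin, 60 mm across, 32 mm high, just in front of the caddy's peg bay. Origin: centre of the underside
Mind the look-alikes: they are no part of the job. What is shaped like the brush but green is not meant.

How it is judged (in metres and radians):
On the way, in this order (a step that is already met when the one before it is completed fails the run):
1. the clothes brush lies flat in the steel tray (x of brush in the frame of tray between -0.03 and 0.03 m and y of brush in the frame of tray between -0.03 and 0.03 m and z of brush in the frame of tray between -0.002 and 0.012 m and angle between the z axis of brush and the z axis of tray, either way round below 0.15 rad and linear speed of brush below 0.02 m/s), for 0.2 s.
2. the shaver lies flat on the floor of the open bay (x of shaver in the frame of bay between -0.03 and 0.03 m and y of shaver in the frame of bay between -0.04 and 0.04 m and z of shaver in the frame of bay between -0.004 and 0.01 m and angle between shaver's own z axis and vertical below 0.15 rad and linear speed of shaver below 0.02 m/s), for 0.2 s.
At the end, for the whole second after the job is handed in: Brush flat in the tray (within 30 mm of its middle each way, under 12 mm up, 0.15 rad); shaver flat in its bay (within 30 mm across, 40 mm along, 10 mm of the floor, tilt under 0.15 rad); both at rest; cover home within 5 mm (all of step 1 and all of step 2 and value of joint cover below 0.005 m); the robot touches nothing.
It fails at once if a bystander on the counter was moved by more than 30 mm or tipped (distance of any of spray, cup, scrub, starch, jug, jar, tin from where it was at the start of the episode above 0.03 m or angle between any of spray, cup, scrub, starch, jug, jar, tin's own z axis and vertical above 0.5 rad).
It fails at once if the brush was dropped or thrown (moving faster than 0.8 m/s out of the fingers) (linear speed of brush above 0.8 m/s and contact force between the fingers and brush below 0.2 N).
It fails at once if the shaver was dropped or thrown (moving faster than 0.8 m/s out of the fingers) (linear speed of shaver above 0.8 m/s and contact force between the fingers and shaver below 0.2 N).
It also fails if it takes over 72 s, if anything falls off the work surface, if the arm or the gripper's body presses on something with over 40 N, if the wrist force passes 120 N, or if a joint passes its speed limit or range.

ROBOT

A 7-joint arm with a two-finger parallel gripper is mounted at the origin on the work surface. World frame = base frame: x ahead of the robot, y to its left, z up, the work surface at z = 0. Lengths are in mm, angles in rad, forces in N, time in s.
With the tool pointing down it reaches from about 425 to 925 mm from the base axis. Payload 6.8 kg.
Tool frame: the origin (TCP) lies at the very end of the fingers, on their centre line; the grasp point (between the pads) lies 19 mm behind it (tcp_to_grasp is the distance from the TCP to the grasp point, in mm); z points along the fingers, y is the line along which they close (so a half turn about z gives the same grasp; the last joint's range is limited). The gripper opens to 85 mm and grips with 20 to 120 N. Pads are 22 mm wide; open, the fingers measure 114 mm over their backs; the gripper's body (76 mm by 85 mm) begins 54 mm behind the grasp point. The pads swing forward as they close: fully open they stand 13 mm farther back than shut.
Start: joints at [-1.327, 0.477, 0.022, 1.555, -0.011, 1.109, -0.083], TCP at [232.594, 633.678, 231.308] pointing down, gripper open.
Joint ranges: [-2.96, 2.96], [-0.34, 2.1], [-1.41, 1.46], [0.24, 2.44], [-1.37, 4.51], [0.17, 1.92], [-2.96, 2.96]. Speed limits (rad/s): [2.39, 2.39, 3.14, 3.14, 3.14, 3.14, 3.14].

INTERFACE

Orientations are given as a unit quaternion [w, x, y, z].
In Python, from cell import move_ptp, servo_line, goto_joints, gripper_to, dwell, solve_ik, get_obs, read_camera, PlanningError, hand_in, tcp_to_grasp gives the robot as it stands. Calls block until the motion is done:
- move_ptp(position, orientation): joint-space move of the TCP to a pose.
- servo_line(position, rotation=None, vel=150): straight line of the TCP; rotation=None keeps the orientation; vel is the mean speed in mm/s.
- goto_joints(angles): joint-space move.
- gripper_to(opening, force=None): finger opening in mm; force is the grip in N (None keeps the last); returns when the fingers have stopped.
- dwell(seconds).
- solve_ik(position, orientation): joint angles nearest the present ones, or None.
- get_obs(): the state.
- read_camera(name): name is "scene" or "top" or "wrist"; returns a dict with "image" (384x512x3 uint8, red, green, blue), "vertical_fov" (degrees; the focal length in pixels is half the picture's height over the tangent of half this angle, whatever the lens; pixels are square), "cx", "cy" (the principal point, pixels), "dist_coeffs" ([k1, k2, p1, p2, k3] as OpenCV has them; the pictures are not rectified), "T" (4x4, takes a point from camera to world coordinates); the wrist camera has in their place "tool_from_camera" (4x4, takes a point from camera to tool coordinates, whose origin is the TCP and whose axes are the flange's). Camera axes: x right, y down, z forward; pixel columns grow to the right and rows downward; lengths in mm; the calibration is good to about 2 mm. A picture is of the moment at which its call begins: read the wrist's pose just before it. There is no depth.
A pose or a line that the arm cannot do raises PlanningError and nothing moves.
- hand_in(): hands the job in; it is judged then, once.
The state is a dict: "t": time; "joint_positions": joint angles; "qd": joint speeds; "joint_torque": joint torques, N m; "eef_pos": TCP position; "tool_rot": TCP orientation; "wrist_force": force on the tool from outside, world axes, zero at the start; "torque": the same for the moment, N m; "grip_width": finger opening in mm; "finger_force": force on a finger pad.
Only numpy, scipy, OpenCV 4.12 (cv2) and the standard library are available. Lean on these libraries where they do the work, as an engineer would, in place of code of your own. Each camera call takes 0.05 s, during which the arm holds its last target. There are 200 camera calls.

## Working session

There is one attempt and no reset: what is moved stays moved. The work goes in short steps, each a Python script; the robot and the scene stay as the last script left them, time stands still between calls to the robot, and variables do not carry over. Pictures are saved under pics/ and viewed, at most 10 in all, crops included, and the job is handed in when it is done.

```bash
ls; mkdir -p pics
python3 - <<'E'
from cell import *
import cv2,numpy as np
np.set_printoptions(suppress=True,precision=4)
o=get_obs();print({k:o[k] for k in('t','eef_pos','tool_rot','grip_width','wrist_force')},tcp_to_grasp)
for n in('scene','top','wrist'):
    c=read_camera(n);cv2.imwrite(f'pics/{n}0.png',c['image'][:,:,::-1])
    print(n,{k:v for k,v in c.items() if k!='image'})
E
```

```text
pics
{'t': 0.0, 'eef_pos': array([232.4108, 633.0863, 230.3066]), 'tool_rot': array([-0.0001,  0.175 ,  0.9846, -0.0009]), 'grip_width': 85.508973569553, 'wrist_force': array([-0.3541, -0.4357,  0.859 ])} 18.700000000000003
scene {'vertical_fov': 57.30616395781071, 'cx': 252.55722620426857, 'cy': 202.17009906208324, 'dist_coeffs': array([-0.0168,  0.    ,  0.    ,  0.    ,  0.    ]), 'T': array([[  -0.8886,    0.3592,   -0.2853,  953.4315],
       [   0.4587,    0.7027,   -0.5439,  717.7207],
       [   0.0052,   -0.6141,   -0.7892, 1155.1847],
       [   0.    ,    0.    ,    0.    ,    1.    ]])}
top {'vertical_fov': 53.90112140213397, 'cx': 256.1395728304271, 'cy': 193.02064516294328, 'dist_coeffs': array([0.0196, 0.    , 0.    , 0.    , 0.    ]), 'T': array([[  -0.0162,   -0.9929,    0.118 ,  434.2744],
       [  -0.9999,    0.0162,   -0.0008,  -17.6638],
       [  -0.0011,   -0.118 ,   -0.993 , 1308.8585],
       [   0.    ,    0.    ,    0.    ,    1.    ]])}
wrist {'vertical_fov': 70.90318910437286, 'cx': 253.0176307114877, 'cy': 190.04052661651008, 'dist_coeffs': array([-0.0329,  0.    ,  0.    ,  0.    ,  0.    ]), 'tool_from_camera': array([[   0.0005,   -0.9483,   -0.3172,   82.1197],
       [   1.    ,    0.0002,    0.0008,   -0.4447],
       [  -0.0007,   -0.3172,    0.9483, -142.4236],
       [   0.    ,    0.    ,    0.    ,    1.    ]])}
```

```bash
python3 -c "
import cv2
for n in('scene','top'): cv2.imwrite(f'pics/{n}0b.png',cv2.resize(cv2.imread(f'pics/{n}0.png'),None,fx=1.5,fy=1.5,interpolation=cv2.INTER_CUBIC))"
```

```text
(no output)
```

View pics/top0b.png

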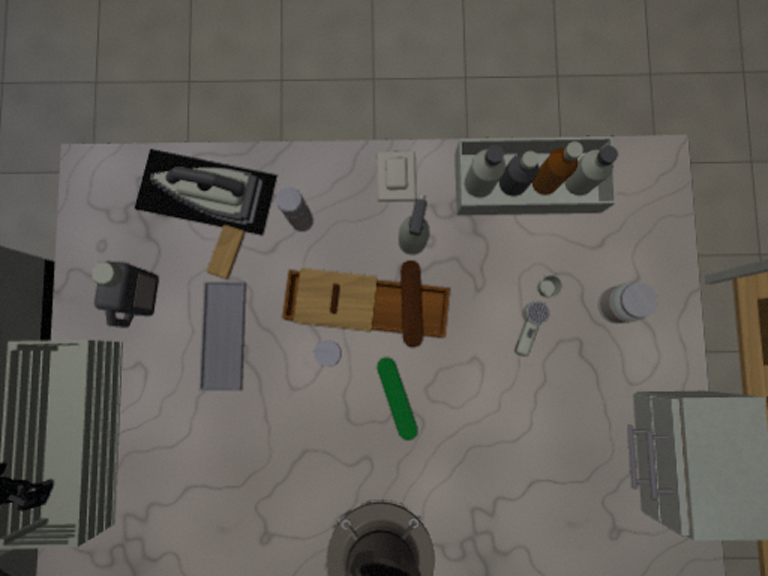

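View pics/scene0b.png

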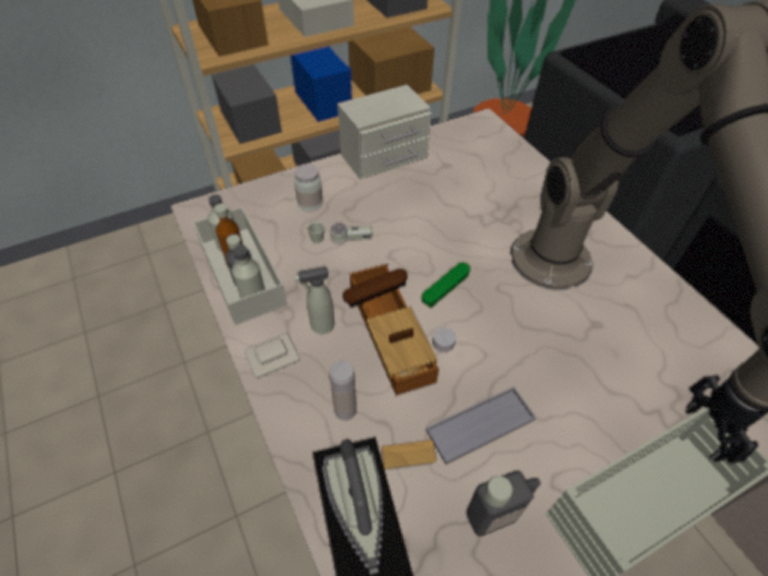

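```bash
cat > h.py <<'E'
import numpy as np, cv2, pickle
from scipy.spatial.transform import Rotation as R
from scipy.optimize import least_squares
from cell import *
np.set_printoptions(suppress=True,precision=1)
def quat(q): return R.from_quat(np.roll(q,-1))          # [w,x,y,z] -> Rotation
def down(a):                                            # tool z down, tool y (closing line) at world angle a
    y=np.array([np.cos(a),np.sin(a),0]);z=np.array([0,0,-1.])
    return np.roll(R.from_matrix(np.c_[np.cross(y,z),y,z]).as_quat(),1)
def snap(name,cam='wrist'):
    o=get_obs();c=read_camera(cam)
    if cam=='wrist':
        T=np.eye(4);T[:3,:3]=quat(o['tool_rot']).as_matrix();T[:3,3]=o['eef_pos'];c['T']=T@c['tool_from_camera']
    cv2.imwrite(f'pics/{name}.png',c['image'][:,:,::-1]);pickle.dump(c,open(f'pics/{name}.pkl','wb'));return c
def load(n): return pickle.load(open(f'pics/{n}.pkl','rb'))
def K(c):
    f=192/np.tan(np.radians(c['vertical_fov']/2));return np.array([[f,0,c['cx']],[0,f,c['cy']],[0,0,1]])
def ray(c,uv):
    n=cv2.undistortPoints(np.array([[uv]],float),K(c),c['dist_coeffs'])[0,0]
    return c['T'][:3,3],c['T'][:3,:3]@np.r_[n,1]
def at_z(c,uv,z):
    o,d=ray(c,uv);return o+d*(z-o[2])/d[2]
def proj(c,P):
    M=np.linalg.inv(c['T']);return cv2.projectPoints(np.atleast_2d(P).astype(float),cv2.Rodrigues(M[:3,:3])[0],M[:3,3],K(c),c['dist_coeffs'])[0][:,0]
def tri(views):                                         # [(cam,uv),...] -> point, rms miss of the rays
    A=np.zeros((3,3));b=np.zeros(3);L=[]
    for c,uv in views:
        o,d=ray(c,uv);d/=np.linalg.norm(d);Q=np.eye(3)-np.outer(d,d);A+=Q;b+=Q@o;L.append((o,Q))
    p=np.linalg.solve(A,b);return p,np.sqrt(np.mean([np.sum((Q@(p-o))**2) for o,Q in L]))
E
python3 - <<'E'
from h import *
c=read_camera('top')
for n,u,v,z in [('brushTip1',411,265,98),('brushTip2',413,343,98),('grip',335,299,96),('cadTL',288,271,70),('cadTR',449,289,70),('cadBR',444,335,70),('cadBL',284,319,70),('head',537,314,44),('hend',523,352,36),
 ('trayTL',205,284,18),('trayTR',244,283,18),('trayBL',202,389,18),('trayBR',243,388,18),('spray',413,240,100),('spraytop',419,205,215),('cup',549,286,46),('tin',327,353,32),('starch',290,197,190)]:
    print(n,at_z(c,(u/1.5,v/1.5),z))
o=get_obs();q=o['joint_positions'];print(q,quat(o['tool_rot']).as_matrix())
E
```

```text
brushTip1 [630.6 -77.4  98. ]
brushTip2 [462.5 -78.   98. ]
grip [559.6  87.6  96. ]
cadTL [626.2 193.3  70. ]
cadTR [ 580.3 -161.3   70. ]
cadBR [ 479.5 -147.4   70. ]
cadBL [520.1 201.7  70. ]
head [ 523.9 -358.9   44. ]
hend [ 440.2 -325.8   36. ]
trayTL [607.1 392.2  18. ]
trayTR [608. 303.  18.]
trayBL [369.6 393.6  18. ]
trayBR [370.2 301.9  18. ]
spray [685.1 -82.8 100. ]
spraytop [731.5 -90.1 215. ]
cup [ 586.2 -388.2   46. ]
tin [444.9 111.8  32. ]
starch [759.1 169.3 190. ]
[-1.3  0.5  0.   1.6 -0.   1.1 -0.1] [[-0.9  0.3 -0. ]
 [ 0.3  0.9 -0. ]
 [-0.  -0.  -1. ]]
```

Run:
```python
from h import *
for n,p in [('A',(480,200,230)),('B',(480,-50,230)),('C',(470,-250,230))]:
    move_ptp(p,down(np.pi/2)); dwell(.2); snap(n)
    o=get_obs();print(n,o['t'],o['eef_pos'],o['joint_positions'])
I=[cv2.imread(f'pics/{n}.png') for n in 'ABC']
for n,i in zip('ABC',I): cv2.imwrite(f'pics/{n}x.png',cv2.convertScaleAbs(cv2.resize(i,None,fx=1.5,fy=1.5,interpolation=cv2.INTER_CUBIC),alpha=1.4,beta=15))
```

```text
A 2.2667 [479.9 200.6 229.9] [-0.7  0.2  0.2  1.9 -0.1  1.   1.1]
B 3.5 [480.3 -48.7 229.9] [-0.4  0.2  0.4  2.  -0.1  1.   1.6]
C 4.5667 [ 470.6 -248.4  229.9] [-0.1  0.3  0.5  1.9 -0.2  1.   2.1]
```

View pics/Ax.png

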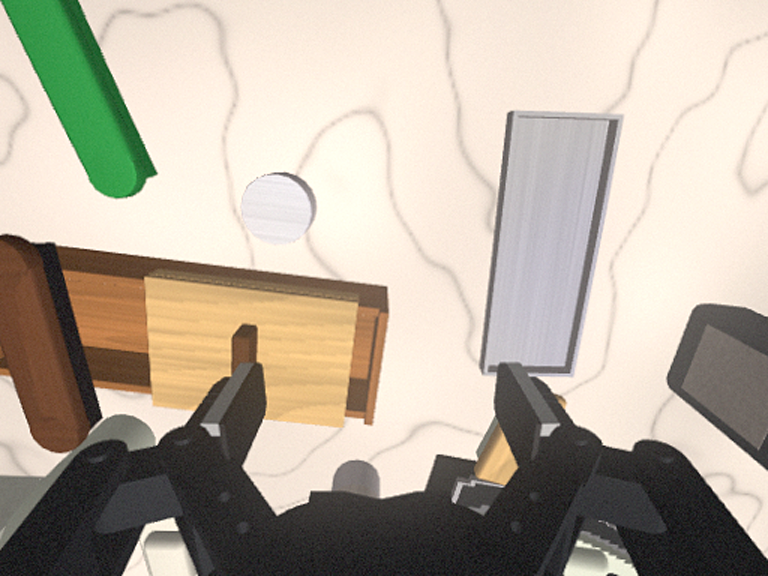

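View pics/Bx.png

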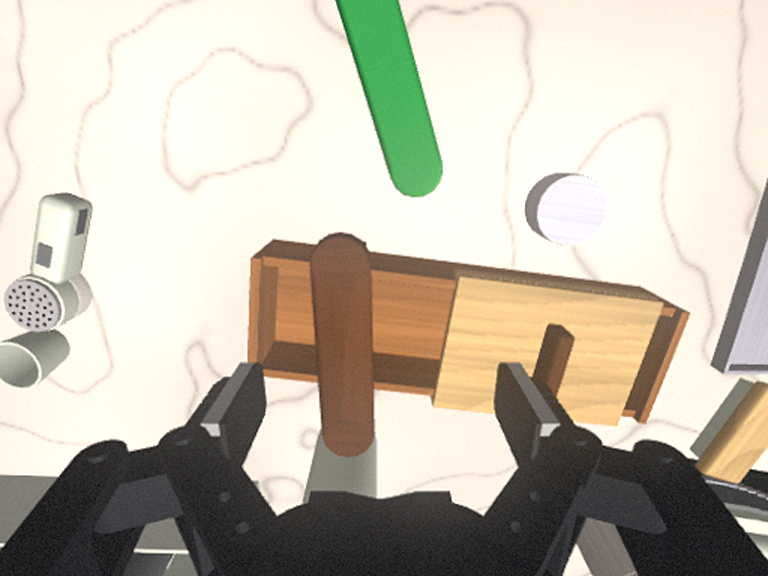

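View pics/Cx.png

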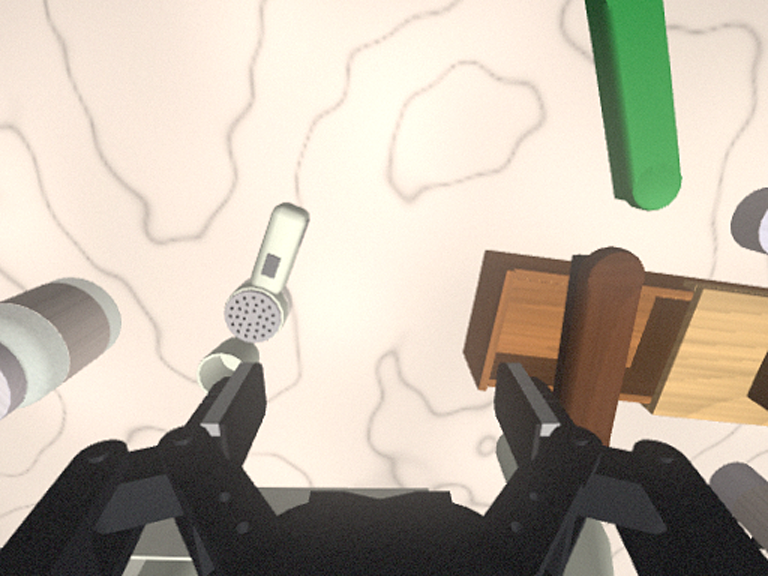

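Run:
```python
from h import *
V={k:load(k) for k in 'ABC'}
F={'brush front tip':dict(A=(12,236),B=(342,234),C=(615,248)),'brush far tip':dict(A=(60,450),B=(349,456)),
'cov FL':dict(A=(145,276),B=(457,270),C=(695,283)),'cov BL':dict(A=(152,405),B=(432,406),C=(652,413)),'cov FR':dict(A=(358,299),B=(663,300)),'cov BR':dict(A=(343,427),B=(617,426)),
'tray far -y':dict(A=(482,375),B=(714,370)),'cad +y front':dict(A=(388,288),B=(687,312)),'cad -y front':dict(B=(250,259),C=(505,268)),'cad -y far':dict(B=(249,372),C=(481,389)),
'head':dict(B=(33,303),C=(254,314)),'handle end top':dict(B=(66,194),C=(293,205)),'grip front':dict(A=(246,325),B=(560,325))}
for n,f in F.items():
    p,e=tri([(V[k],np.array(u)/1.5) for k,u in f.items()]);print(n,p,round(e,1))
for n,u in dict(t1=(511,111),t2=(623,115),t3=(575,376),t4=(482,375)).items(): print(n,at_z(V['A'],np.array(u)/1.5,18))
```

```text
brush front tip [456.1 -74.3  82.8] 1.0
brush far tip [640.5 -73.5  97.3] 1.0
cov FL [490.5  12.5  63.6] 2.2
cov BL [611.4  -1.4  69.5] 0.4
cov FR [511.8 183.6  67.8] 0.4
cov BR [633.8 168.3  69.6] 0.2
tray far -y [616.8 307.3   5.2] 1.7
cad +y front [513.2 207.   65.4] 9.9
cad -y front [ 477.5 -149.2   67.7] 1.4
cad -y far [ 580.8 -160.    70.6] 2.8
head [ 526.5 -358.7   42.2] 0.1
handle end top [ 433.7 -323.    18.5] 0.3
grip front [529.   95.2  79.8] 0.0
t1 [366.5 307.8  18. ]
t2 [368.2 401.2  18. ]
t3 [612.7 398.5  18. ]
t4 [611.1 303.8  18. ]
```

```bash
cat >> h.py <<'E'
def lower(p,z0,zmin,thr=2.5,step=1.0):                  # line to z0, then creep down till the wrist feels the floor
    servo_line([p[0],p[1],z0],vel=80);dwell(.2);f0=get_obs()['wrist_force'][2];z=z0
    while z>zmin:
        z-=step;servo_line([p[0],p[1],z],vel=20);df=get_obs()['wrist_force'][2]-f0
        if df>thr: break
    print('lowered to',z,'df',round(df,1));return z
E
python3 - <<'E'
from h import *
q=down(np.pi/2)
move_ptp((547,-75,130),q); servo_line((547,-75,75),vel=120)
gripper_to(20,40);o=get_obs();print('grip',o['grip_width'],o['finger_force'],o['wrist_force'],o['eef_pos'])
servo_line((547,-75,150),vel=150);o=get_obs();print('lift',o['grip_width'],o['wrist_force'],o['t'])
move_ptp((490,351,110),down(np.pi/2-.014))
c=snap('D');o=get_obs();print(o['eef_pos'],o['t'])
cv2.imwrite('pics/Dx.png',cv2.convertScaleAbs(cv2.resize(cv2.imread('pics/D.png'),None,fx=1.5,fy=1.5),alpha=1.4,beta=15))
E
```

```text
grip 43.09909290193914 40.6300163269043 [-1.  -0.3  6.7] [547.6 -75.   75.8]
lift 43.37929693517019 [-0.  -0.5 -1.9] 7.1583
[491.2 349.1 110.2] 8.8
```

View pics/Dx.png

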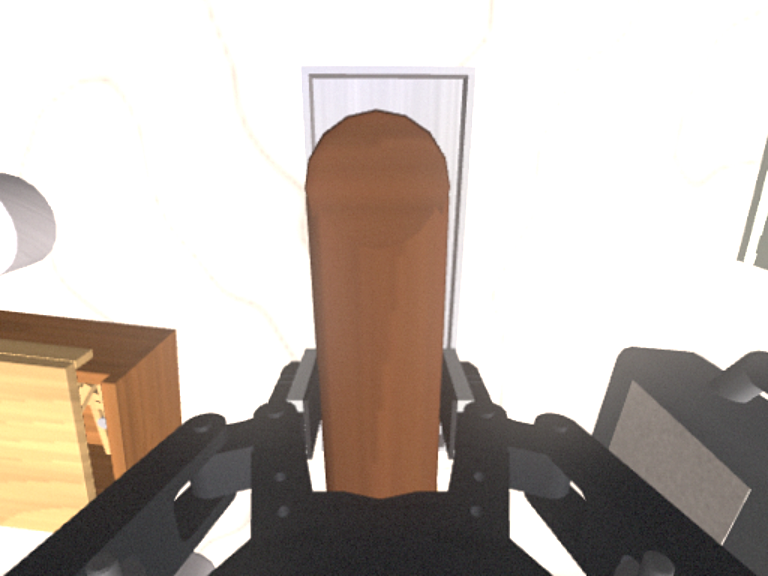

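Run:
```python
from h import *
c=load('D')
for u in((303,69),(475,68),(311,75),(468,76)): print(at_z(c,np.array(u)/1.5,18))
print('tip',at_z(c,np.array((377,110))/1.5,110+22), at_z(c,np.array((460,440))/1.5,18))
```

```text
[367.5 311.   18. ]
[368.4 400.9  18. ]
[370.5 315.   18. ]
[372.2 397.4  18. ]
tip [398.2 349.8 132. ] [603.8 404.1  18. ]
```

Run:
```python
from h import *
p=(488.5,353)
servo_line((*p,60),vel=100)
z=lower(p,20,14); o=get_obs();print(o['eef_pos'],o['wrist_force'])
gripper_to(54);o=get_obs();print(o['grip_width'],o['finger_force'],o['wrist_force'])
servo_line((*p,45),vel=60);servo_line((*p,120),vel=200);dwell(.1);snap('E');print(get_obs()['t'])
snap('Et','top')
a=cv2.imread('pics/E.png');b=cv2.resize(cv2.imread('pics/Et.png')[150:300,100:400],None,fx=1.7,fy=1.7)
m=np.zeros((384,800,3),np.uint8);m[:,:410]=cv2.resize(a,(410,308)).repeat(1,0)[:384].copy() if 0 else 0
m[:308,:410]=cv2.resize(a,(410,308));b=cv2.resize(b,(390,195));m[:195,410:]=b
cv2.imwrite('pics/Em.png',cv2.convertScaleAbs(m,alpha=1.3))
```

```text
lowered to 17.0 df 8.0
[488.6 353.   17.9] [-2.8 -2.5  7.2]
54.28537304251189 0.0 [ 0.1 -0.2  0.2]
12.6083
```

View pics/Em.png

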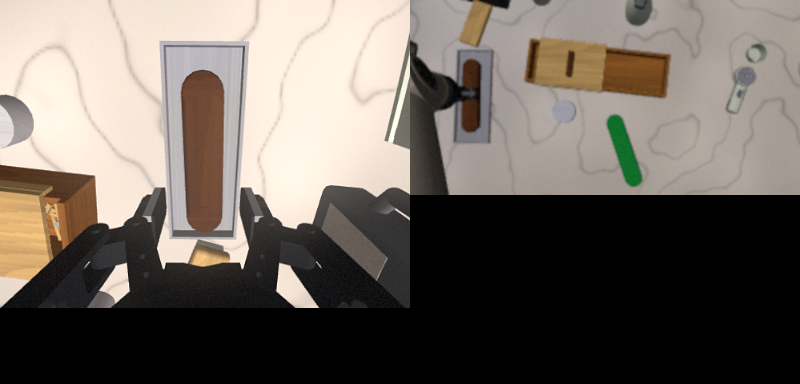

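Run:
```python
from h import *
a=np.radians(68.8);g=(484.6,-342.4)
move_ptp((*g,100),down(a))
q2=down(np.radians(-7.));print('ik',solve_ik((542.2,-59.4,110),q2),get_obs()['joint_positions'])
gripper_to(65);servo_line((*g,30),vel=150);servo_line((*g,9),vel=50)
gripper_to(15,40);dwell(.1);o=get_obs();print('grip',o['grip_width'],o['finger_force'],o['wrist_force'],o['eef_pos'])
servo_line((*g,140),vel=150);dwell(.1);o=get_obs();print('lift',o['grip_width'],o['wrist_force'],o['torque'],o['t'])
move_ptp((542.2,-59.4,125),q2);dwell(.2)
snap('G');o=get_obs();print(o['eef_pos'],o['t'],o['grip_width'])
cv2.imwrite('pics/Gx.png',cv2.convertScaleAbs(cv2.resize(cv2.imread('pics/G.png'),None,fx=1.5,fy=1.5),alpha=1.3,beta=10))
```

```text
ik [-0.8  0.7  1.   2.  -0.7  0.9  0.6] [ 0.   0.6  0.7  1.9 -0.5  0.8  2.1]
grip 29.225955428852632 40.997421741485596 [-0.2 -0.2  3.5] [ 484.8 -342.8    9.4]
lift 29.877330934319733 [-0.2 -0.2 -2.5] [ 0.  -0.  -0.1] 18.2083
[542.2 -60.2 125.1] 19.8583 29.203778247711494
```

View pics/Gx.png

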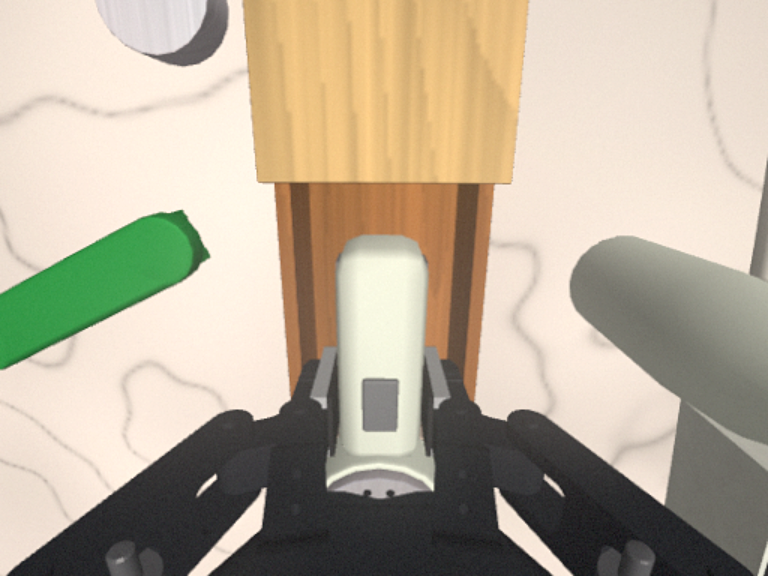

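Run:
```python
from h import *
c=load('G');o=get_obs();M=quat(o['tool_rot']).as_matrix()
for n,u,z in(('covL',(258,182),70),('covR',(514,182),70),('rimL',(275,183),62),('rimR',(495,183),62),('handleend',(383,236),125-9+32)):
    p=at_z(c,np.array(u)/1.5,z);print(n,p,M.T@(p-o['eef_pos']))
```

```text
covL [492.4  13.5  70. ] [ 67.  -58.5  55.1]
covR [613.6  -1.4  70. ] [67.1 63.6 55.1]
rimL [498.3  11.7  62. ] [ 65.9 -52.4  63.1]
rimR [606.6  -1.7  62. ] [66.  56.8 63.1]
handleend [549.6  -3.9 148. ] [ 56.8   0.5 -22.9]
```

Run:
```python
from h import *
t=np.radians(-7.);ux=np.array([np.cos(t),np.sin(t)]);uy=np.array([-np.sin(t),np.cos(t)])
p=np.array([542.2,-60.2])+2*ux-3*uy
servo_line((*p,125));servo_line((*p,60),vel=100)
lower(p,19,12); o=get_obs();print(o['eef_pos'],o['wrist_force'])
gripper_to(46);o=get_obs();print(o['grip_width'],o['finger_force'],o['wrist_force'])
servo_line((*p,60),vel=80)
servo_line((*p,150),vel=200)
g=np.array([562,90.7])
move_ptp((*(g+0*uy),140),down(np.radians(83.)));gripper_to(60);dwell(.1)
snap('H');o=get_obs();print(o['eef_pos'],o['t'],o['joint_positions'])
cv2.imwrite('pics/Hx.png',cv2.convertScaleAbs(cv2.resize(cv2.imread('pics/H.png'),None,fx=1.5,fy=1.5),alpha=1.3,beta=10))
```

```text
lowered to 15.0 df 8.1
[543.9 -63.5  15.4] [-1.8  1.   5.4]
45.856717419174274 13.695174698950723 [-4.9  1.3 13.5]
[562.   90.5 140. ] 25.8 [-0.8  0.5  0.7  1.9 -0.4  0.9  1.5]
```

View pics/Hx.png

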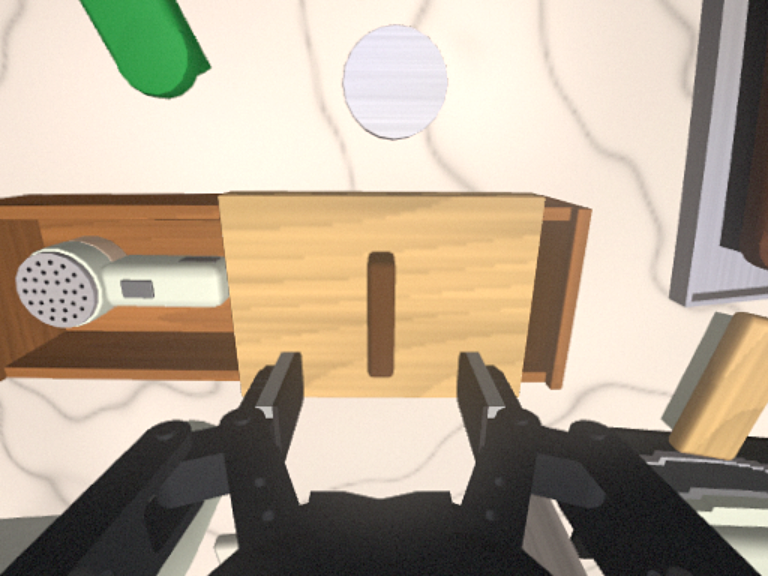

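Run:
```python
from h import *
c=load('H')
f=lambda u,z:at_z(c,np.array(u)/1.5,z)
for n,u,z in(('barF',(381,253),96),('barB',(381,376),96),('barL',(369,315),96),('barR',(394,315),96),('head',(57,288),50),('hend',(225,280),38)):print(n,f(u,z))
A=load('A');print(tri([(c,np.array((381,253))/1.5),(A,np.array((247,325))/1.5)]))
t=np.radians(-7.);C=np.array([552.4,24]);ux=np.array([np.cos(t),np.sin(t)]);uy=np.array([-np.sin(t),np.cos(t)])
h=f((57,288),50)[:2];e=f((225,280),38)[:2];d=h-e;L=np.hypot(*d);s=h-37*d/L;print('len',L,'shaver in bay',ux@(s-C),uy@(s-C)+88)
```

```text
barF [526.5  95.3  96. ]
barB [592.5  87.2  96. ]
barL [557.3  85.5  96. ]
barR [558.8  97.9  96. ]
head [ 535.  -108.1   50. ]
hend [546.1  -7.1  38. ]
(array([531.3,  94.6,  75.4]), np.float64(0.33500504658299446))
len 101.6882242321583 shaver in bay -1.6255428034488197 -8.27503332694755
```

Run:
```python
from h import *
t=np.radians(-7.);ux=np.array([np.cos(t),np.sin(t)]);uy=np.array([-np.sin(t),np.cos(t)])
g=np.array([559.3,91.4])
gripper_to(45);servo_line((*g,100));servo_line((*g,77),vel=60)
gripper_to(5,30);o=get_obs();print('grip',o['grip_width'],o['finger_force'],o['wrist_force'],o['eef_pos'])
servo_line((*(g-140*uy),77),vel=80)
o=get_obs();print(o['wrist_force'],o['eef_pos']);s=140
while s<168:
    s+=1;servo_line((*(g-s*uy),77),vel=20);f=get_obs()['wrist_force'];fy=f[:2]@uy
    if s%5==0 or fy>8: print(s,fy,f)
    if fy>18: break
print(s,get_obs()['eef_pos'],get_obs()['t'],get_obs()['grip_width'])
```

```text
grip 13.276088794495472 31.57234489917755 [-1.  -0.3  3. ] [559.6  91.4  77.4]
[-3.3  0.3  9.9] [541.6 -47.6  77.3]
145 0.7189103766091923 [-4.7  1.3  8.8]
150 1.1659893178234328 [-3.6  1.6  9.5]
155 2.387142310077239 [-3.7  2.9  9.2]
158 8.012761394638192 [-4.4  8.6 10.8]
159 10.714977110665647 [-3.2 11.2 11. ]
160 14.005206953790845 [-2.6 14.4 11.8]
161 15.598832560296604 [-3.1 16.1 13. ]
162 17.36690271183694 [-3.5 17.9 12.4]
163 20.961305392205627 [-2.8 21.5 12.7]
163 [539.7 -62.4  77.3] 35.075 12.939447968952328
```

Run:
```python
from h import *
gripper_to(45);dwell(.1);o=get_obs();p=o['eef_pos'];print(o['wrist_force'])
servo_line((p[0],p[1],130),vel=120);servo_line((p[0]-40,p[1],240),vel=200);dwell(.2)
snap('J');o=get_obs();print(o['eef_pos'],o['t'],o['finger_force'])
snap('Jt','top')
cv2.imwrite('pics/Jx.png',cv2.convertScaleAbs(cv2.resize(cv2.imread('pics/J.png'),None,fx=1.5,fy=1.5),alpha=1.3,beta=10))
```

```text
[-0.5  0.1  0.5]
[499. -71. 239.] 37.1583 0.0
```

View pics/Jx.png

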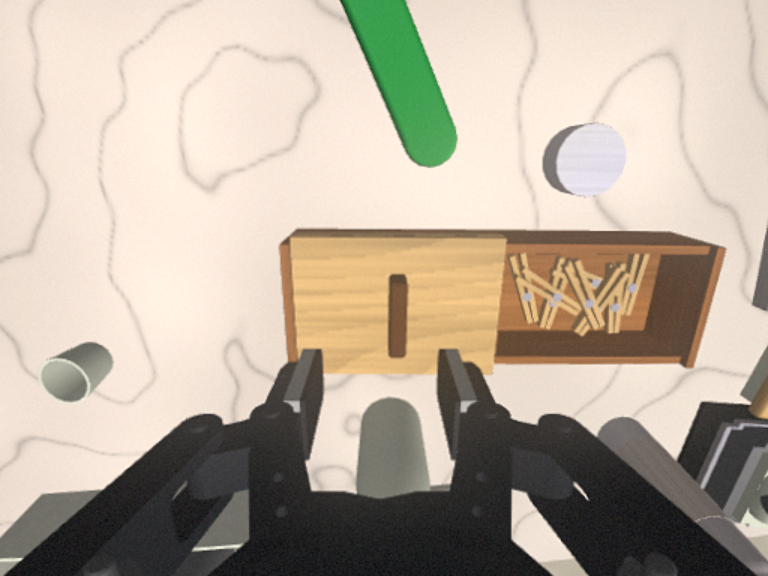

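```bash
python3 -c "
from cell import *
print(hand_in())"
```

```text
the job is handed in; nothing more can be done
None
```

The job is handed in, though no verdict came back. By my last pictures the brush is centred in the steel tray, the shaver lay in its bay before I covered it, and the cover is against the end wall; nothing else appears moved, and it took about 37 s of robot time.

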